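# Third hand for a push latch: hold the strike plate against the sprung bar

## Robot

A 7-joint arm with a two-finger parallel gripper is mounted at the origin on the work surface. World frame = base frame: x ahead of the robot, y to its left, z up, the work surface at z = 0. Lengths are in m, angles in rad, forces in N, time in s.
With the tool pointing down it reaches from about 0.425 to 0.925 m from the base axis. Payload 6.8 kg.
Tool frame: the origin (TCP) lies at the very end of the fingers, on their centre line; the grasp point (between the pads) lies 19 mm behind it; z points along the fingers, y is the line along which they close (so a half turn about z gives the same grasp; the last joint's range is limited). The gripper opens to 85 mm and grips with 20 to 120 N. Pads are 22 mm wide; open, the fingers measure 114 mm over their backs; the gripper's body (76 mm by 85 mm) begins 54 mm behind the grasp point. The pads swing forward as they close: fully open they stand 13 mm farther back than shut.
Start: joints at [-1.437, 0.477, 0.022, 1.555, -0.011, 1.109, -0.083], TCP at [0.162, 0.655, 0.231] pointing down, gripper open.
Joint ranges: [-2.96, 2.96], [-0.34, 2.1], [-1.41, 1.46], [0.24, 2.44], [-1.37, 4.51], [0.17, 1.92], [-2.96, 2.96]. Speed limits (rad/s): [2.39, 2.39, 3.14, 3.14, 3.14, 3.14, 3.14].

## Interface

Orientations are given as a unit quaternion [w, x, y, z].
In Python, from station import bot gives the robot as it stands. The module is installed in compiled form; this text tells all that it offers.
- The arm moves only by the shell command python3 -m jog 'ROWS' [OPENING] [FORCE]. ROWS is JSON, a list of rows, each a list of 4 numbers: the shift along the tool's x, y, z in cm, then the turn about the tool's z in rad. In form: [[x, y, z, spin], ...]. A call has 1 to 20 rows; each row is the pose to reach, as a shift and turn from the pose commanded when the call began, along the tool's axes at that moment; what a row does not reach only later rows make up. A row lasts 1/12 s, in which the tool goes at most 41.7 mm and 7.16 degrees, less where a joint would pass 70% of its speed; a pose out of reach is approached as far as the arm can. A call with a gripper value outside its range is refused whole. OPENING is the closure, from -1 (fully open) to 1 (shut), set as the call begins (- or left out, the last holds). The fingers move at their own pace and stop on an object; FORCE is the grip in N (left out, the last holds). Time passes only in rows, so rows that repeat a pose let the fingers close. It gives the time, the measured TCP pose, the force, the opening and the grip force at its end, in the units of the state.
- bot.get_obs(): the state, without advancing time (a new reading comes with each control period).
- bot.read_camera(name): name is "scene" or "top"; returns a dict with "pixels" (420x560x3 uint8, red, green, blue), "depth" (420x560 float32, m along the optical axis (not along the pixel's ray), 0 where there is no reading), "fovy" (degrees; the focal length in pixels is half the picture's height over the tangent of half this angle, whatever the lens; pixels are square), "cx", "cy" (the principal point, pixels), "pose" (4x4, takes a point from camera to world coordinates). Camera axes: x right, y down, z forward; pixel columns grow to the right and rows downward; lengths in m; the calibration is good to about 2 mm. A picture is of the moment at which its call begins.
- bot.hand_in(): hands the job in; it is judged then, once.
The state is a dict: "t": time; "q": joint angles; "joint_vel": joint speeds; "joint_torque": joint torques, N m; "eef_pos": TCP position; "tool_rot": TCP orientation; "contact_force": force on the tool from outside, world axes, zero at the start; "torque": the same for the moment, N m; "gripper_width": opening from 0.0 (shut) to 1.0 (fully open); "grasp_force": force on a finger pad.
Only numpy, scipy, OpenCV 4.12 (cv2) and the standard library are available. Lean on these libraries where they do the work, as an engineer would, in place of code of your own. Each camera call takes 0.05 s, during which the arm holds its last target. There are 200 camera calls.

## Task

I am fitting a push latch to the white cupboard door that lies on the worktop and need a third hand. Pinch the oblong steel strike plate with two screw holes off the worktop, lay it flat on the door with one short end squarely against the middle of the latch's sprung bar, and push until the bar is about half way in, never ramming it to the end of its travel. Finish while still holding the plate there with a steady push so that I can screw it down, and leave everything else where it is.

Things in the scene. Friction and masses are not known exactly. Their poses are not given: they have to be found in the camera images.
- strike: strike plate: flat bare steel oblong, 80 (its x) x 44 (its y) x 6 mm thick, with two through holes 6 mm wide, 26 mm either side of the middle along x; about 0.12 kg. Lies flat on the worktop at any yaw. Origin: centre of its underside, z up. Either short end may go to the bar.
- door: white cupboard door, fixed flat on the worktop, 260 (x) x 200 (y) x 18 mm thick; place and yaw vary. Origin: centre of its underside, z up, top at z = 18 mm; +x points from its bare part to the latch. Grey latch housing fixed on it at door x 79 to 119 mm, y -45 to 45 mm, rising to 46 mm above the worktop; the sprung bar stands in front (-x), and before that the door is bare and flat.
- bar: black sprung bar before the housing, 12 (x) x 70 (y) x 20 mm high; slides along door x only. Origin: middle of the lower edge of its front (-x) face; at rest at door x 45, y 0, z 19 mm. Pushed to +x it travels 20 mm at most; half way in: x 55 mm, gap to the housing down from 22 to 12 mm. Spring: 3 N at rest plus 0.6 N per mm (9 N half way in); it comes out again when let go.
- square: bystander: square steel plate 52 x 52 x 6 mm with four dark screw marks, flat on the worktop; origin: centre of its underside
- coaster: bystander: round cork coaster, 84 mm across, 8 mm thick, flat on the worktop; origin: centre of its underside
- driver: bystander: screwdriver with a black handle lying on the worktop near the robot's right; origin under its middle
- mug: bystander: white mug, 80 mm across, 90 mm high; origin: centre of its underside
- tape: bystander: grey tape measure case lying flat, 68 x 62 x 34 mm; origin: centre of its underside
- jar: bystander: glass jar, 56 mm across, 65 mm high; origin: centre of its underside
There are look-alikes about, which are no part of the job. Leave any blue or orange look-alike of the strike alone.

How it is judged:
On the way:
1. the strike plate is pinched and lifted clear of the worktop (height (world z) of strike above 0.022 m and contact force between the fingers and strike above 1 N), for 0.2 s.
At the end, for the whole second after the job is handed in: Through the last second the fingers hold the plate at rest, flat on the door (within 4 mm, tilt < 0.1 rad), square to the bar within 0.1 rad and centred within 10 mm, pressing it with 5 to 13.5 N so that it stays 5 to 15 mm in; the arm and fingers do not touch the bar (contact force between strike and bar between 5 and 13.5 N and x of bar in the frame of door between 0.05 and 0.06 m and y of strike in the frame of door between -0.01 and 0.01 m and z of strike in the frame of door between 0.015 and 0.022 m and angle between the x axis of strike and the x axis of door, either way round below 0.1 rad and angle between strike's own z axis and vertical below 0.1 rad and contact force between the fingers and strike above 1 N and contact force between each of the arm, the fingers and bar below 0.5 N and linear speed of strike below 0.01 m/s); the arm keeps its last pose, push and grip.
It fails at once if the bar is rammed to the end of its travel (x of bar in the frame of door above 0.064 m).
It fails at once if a bystander is moved by more than 30 mm (distance of any of square, coaster, driver, mug, jar, tape from where it was at the start of the episode above 0.03 m).
It also fails if it takes over 48 s, if anything falls off the work surface, if the arm or the gripper's body presses on something with over 40 N, if the wrist force passes 120 N, or if a joint passes its speed limit or range.

## Working session

There is one attempt and no reset: what is moved stays moved. The work goes in short steps, Python scripts to look and compute and a shell command to move; the robot and the scene stay as the last step left them, time stands still between calls to the robot, and variables do not carry over. Pictures are saved under pics/ and viewed, at most 10 in all, crops included, and the job is handed in when it is done.

```bash
mkdir -p pics; cat > h.py <<'E'
import numpy as np, cv2
from station import bot
def cam(n):
    c=bot.read_camera(n); c['f']=c['pixels'].shape[0]/2/np.tan(np.radians(c['fovy'])/2); return c
def pt(c,u,v,z):
    d=c['pose'][:3,:3]@np.array([(u-c['cx'])/c['f'],(v-c['cy'])/c['f'],1]); o=c['pose'][:3,3]
    return o+d*(z-o[2])/d[2]
def cloud(c):
    v,u=np.indices(c['depth'].shape); d=c['depth']
    P=np.stack([(u-c['cx'])/c['f']*d,(v-c['cy'])/c['f']*d,d],-1)
    return P@c['pose'][:3,:3].T+c['pose'][:3,3]
def save(c,n): cv2.imwrite('pics/'+n,c['pixels'][...,::-1])
E
python3 - <<'E'
from h import *
for n in('top','scene'):
    c=cam(n); save(c,n+'0.png'); print(n,c['fovy'],c['cx'],c['cy'],c['pose'].round(3))
o=bot.get_obs(); print({k:np.round(v,3) for k,v in o.items()})
E
```

```text
top 43.98000576800305 287.14048599144667 209.1900885186234 [[-0.02  -0.998  0.057  0.498]
 [-1.     0.02   0.002 -0.13 ]
 [-0.003 -0.057 -0.998  1.067]
 [ 0.     0.     0.     1.   ]]
scene 47.54226453640052 279.3609862143713 206.81655212345842 [[ 0.637  0.607 -0.476  1.108]
 [ 0.771 -0.492  0.404 -0.556]
 [ 0.011 -0.624 -0.781  0.892]
 [ 0.     0.     0.     1.   ]]
{'t': np.float64(0.1), 'q': array([-1.437,  0.478,  0.022,  1.556, -0.012,  1.109, -0.083]), 'joint_vel': array([ 0.   , -0.002, -0.   , -0.   , -0.001, -0.001,  0.001]), 'joint_torque': array([ 5.0000e-03, -5.9776e+01,  1.6130e+00, -2.8195e+01,  1.3000e-02,
        5.0000e-03,  0.0000e+00]), 'eef_pos': array([0.161, 0.655, 0.23 ]), 'tool_rot': array([-0.   ,  0.121,  0.993, -0.001]), 'contact_force': array([-0.082,  0.689,  0.191]), 'torque': array([-0.01 ,  0.033,  0.029]), 'grasp_force': np.float64(0.0), 'gripper_width': np.float64(0.998)}
```

View pics/top0.png

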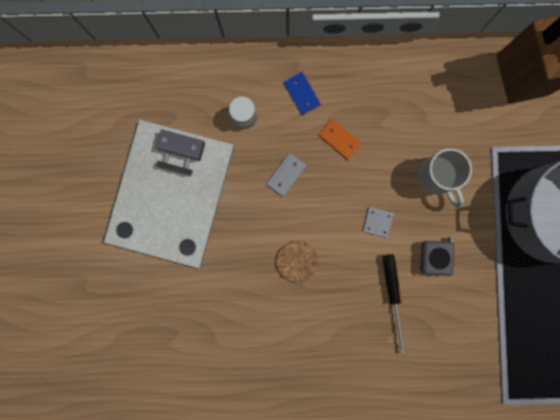

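View pics/scene0.png

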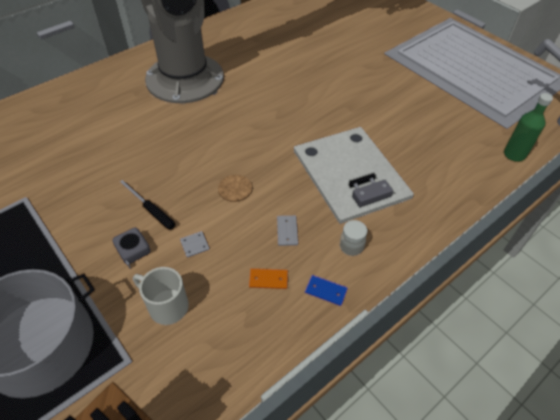

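The top view shows the things that could be mistaken for the strike:
- Grey oblong with two holes at (287,174).
- Blue oblong at (302,93).
- Orange oblong at (341,139).
- Grey square with four marks at (379,222).

I choose the grey oblong. The door is at about (170,193), with the latch bar at (174,169). In the scene view the strike is at (287,230) and the bar at (362,181).

```bash
cat > m.py <<'E'
from h import *
def rect(c,mask,z,near):
    cs,_=cv2.findContours(mask.astype(np.uint8),cv2.RETR_EXTERNAL,cv2.CHAIN_APPROX_NONE)
    k=max((k for k in cs if cv2.pointPolygonTest(cv2.convexHull(k),near,False)>=0),key=cv2.contourArea)
    P=np.array([pt(c,u,v,z)[:2] for u,v in k[:,0]],np.float32)*1000
    (x,y),(w,h),a=cv2.minAreaRect(P)
    if w<h: w,h,a=h,w,a+90
    return np.round([x,y,w,h],1),round((a+90)%180-90,1),k
if __name__=='__main__':
  for n,s,d,b in(('top',(287,174),(170,193),(174,169)),('scene',(287,230),(345,165),(362,181))):
    c=cam(n); I=c['pixels']; hsv=cv2.cvtColor(I,cv2.COLOR_RGB2HSV); S,V=hsv[...,1],hsv[...,2]
    print(n,'strike hsv',hsv[s[1]+4,s[0]],'door',hsv[d[1],d[0]])
    m=cv2.morphologyEx(((S<60)&(V>90)).astype(np.uint8),cv2.MORPH_OPEN,np.ones((2,2)))
    print(' strike',rect(c,m,.006,s)[:2]); print(' door',rect(c,m,.018,d)[:2])
    print(' bar',rect(c,(V<55),.039,b)[:2])
    P=cloud(c); print(' heights strike,door',P[s[1]+4,s[0]].round(4),P[d[1],d[0]].round(4))
    r=np.hstack([cv2.resize(I[y-45:y+45,x-45:x+45],(400,400),interpolation=cv2.INTER_CUBIC) for x,y in(s,b)])
    cv2.imwrite(f'pics/crop_{n}.png',r[...,::-1])
E
python3 m.py
```

```text
top strike hsv [113  15 137] door [ 48   8 166]
 strike (array([ 629.1, -128.9,   82.3,   46.5]), -37.8)
 door (array([594.3, 109.6, 262.4, 204.5]), -16.3)Traceback (most recent call last):
  File "m.py", line 15, in <module>
    print(' bar',rect(c,(V<55),.039,b)[:2])
                 ~~~~^^^^^^^^^^^^^^^^^
  File "m.py", line 4, in rect
    k=max((k for k in cs if cv2.pointPolygonTest(cv2.convexHull(k),near,False)>=0),key=cv2.contourArea)
ValueError: max() iterable argument is empty
```

```bash
sed -i "s/near,False)>=0)/near,True)>=-6 and len(k)>20)/; s/V<55/V<75/" m.py; python3 m.py
```

```text
top strike hsv [107  13 136] door [ 48   8 167]
 strike (array([ 629.2, -129. ,   82.7,   46.5]), -37.9)
 door (array([594.3, 109.6, 262.3, 204.4]), -16.3)
 bar (array([644.4,  96.9,  69. ,  11.2]), 72.9)
 heights strike,door [ 0.6237 -0.1285  0.0051] [0.5962 0.1084 0.0206]
scene strike hsv [111  13 134] door [ 45   6 165]
 strike (array([ 635.1, -127. ,   84.4,   46. ]), -39.1)
 door (array([641.3,  83.1, 359.4, 236.2]), -16.4)
 bar (array([650.3,  91.9,  73.1,  19.4]), 73.0)
 heights strike,door [ 0.6411 -0.1351  0.0065] [0.578  0.1088 0.0208]
```

View pics/crop_top.png

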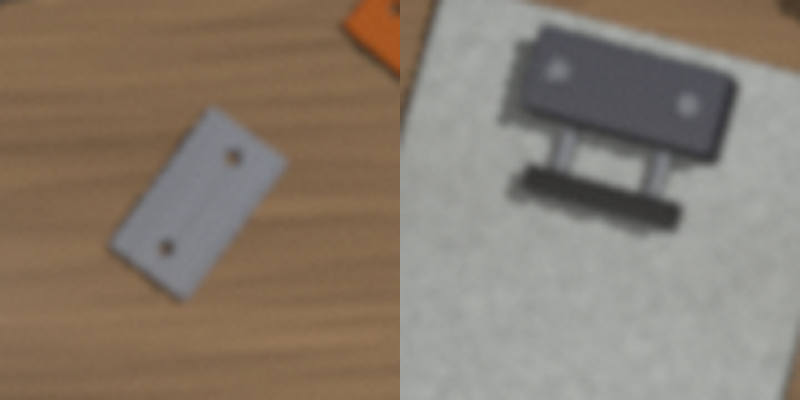

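The crop confirms the choice: a bare steel oblong with two holes, centred at about (287,174). The bar is at (175,169), and its measured position agrees with the door's to about 2 mm. Next I move above the strike.

```bash
cat > go.py <<'E'
import sys; from h import *
from scipy.spatial.transform import Rotation as R
def go(x,y,z,yawdeg):  # yaw = direction of tool y, mod 180
    o=bot.get_obs(); q=o['tool_rot']; r=R.from_quat(q[[1,2,3,0]]).as_matrix()
    d=r.T@(np.array([x,y,z])-o['eef_pos'])*100
    cur=np.degrees(np.arctan2(r[1,1],r[0,1])); t=(cur-yawdeg+90)%180-90
    print('t',o['t'].round(2),'rows cm',d.round(2),'spin',np.radians(t).round(3),'pos',o['eef_pos'].round(4),'yaw',cur.round(2),'tilt',r[:,2].round(3),'F',o['contact_force'].round(2),'q7',o['q'][6].round(2))
if __name__=='__main__': go(*map(float,sys.argv[1:]))
E
python3 go.py .631 -.128 .10 51.6
python3 -m jog '[[-20,-20,0,0.2],[-40,-40,0,0.43],[-64.4,-64.8,0,0.43],[-64.4,-64.8,0,0.43],[-64.4,-64.8,0,0.43],[-64.4,-64.8,0,0.43],[-64.4,-64.8,0,0.43],[-64.4,-64.8,0,0.43],[-64.4,-64.8,0,0.43],[-64.4,-64.8,0,0.43],[-64.4,-64.8,0,0.43],[-64.4,-64.8,0,0.43],[-64.4,-64.8,0,0.43],[-64.4,-64.8,0,0.43],[-64.4,-64.8,0,0.43],[-64.4,-64.8,0,0.43],[-64.4,-64.8,0,0.43],[-64.4,-64.8,0,0.43],[-64.4,-64.8,0,0.43],[-64.4,-64.8,0,0.43]]' -0.4 60
python3 go.py .631 -.128 .10 51.6
```

```text
t: 1.92
eef_pos: [0.5912, -0.0609, 0.2313]
tool_rot: [0.0, 0.329, 0.944, 0.0]
contact_force: [0.8, 1.0, 0.3]
gripper_width: 0.701
grasp_force: 0.0Traceback (most recent call last):
  File "go.py", line 8, in <module>
    if __name__=='__main__': go(*map(float,sys.argv[1:]))
                             ~~^^^^^^^^^^^^^^^^^^^^^^^^^^
  File "go.py", line 7, in go
    print('t',o['t'].round(2),'rows cm',d.round(2),'spin',np.radians(t).round(3),'pos',o['eef_pos'].round(4),'yaw',cur.round(2),'tilt',r[:,2].round(3),'F',o['contact_force'].round(2),'q7',o['q'][6].round(2))
              ^^^^^^^^^^^^
AttributeError: 'float' object has no attribute 'round'
Traceback (most recent call last):
  File "go.py", line 8, in <module>
    if __name__=='__main__': go(*map(float,sys.argv[1:]))
                             ~~^^^^^^^^^^^^^^^^^^^^^^^^^^
  File "go.py", line 7, in go
    print('t',o['t'].round(2),'rows cm',d.round(2),'spin',np.radians(t).round(3),'pos',o['eef_pos'].round(4),'yaw',cur.round(2),'tilt',r[:,2].round(3),'F',o['contact_force'].round(2),'q7',o['q'][6].round(2))
              ^^^^^^^^^^^^
AttributeError: 'float' object has no attribute 'round'
```

```bash
sed -i "s/o\['t'\].round(2)/round(o['t'],2)/;s/o\['q'\]\[6\].round(2)/round(float(o['q'][6]),2)/" go.py
python3 go.py .631 -.128 .08 51.6
```

```text
t 1.92 rows cm [-7.29 -2.78 15.13] spin -0.001 pos [ 0.5912 -0.0609  0.2313] yaw 51.53 tilt [ 0.  0. -1.] F [0.83 0.97 0.28] q7 1.09
```

```bash

python3 -m jog '[[-7.3,-2.8,0,0],[-7.3,-2.8,4,0],[-7.3,-2.8,8,0],[-7.3,-2.8,12,0],[-7.3,-2.8,15,0],[-7.3,-2.8,15,0],[-7.3,-2.8,15,0]]'
python3 go.py .631 -.128 .02 51.6
python3 - <<'E'
from h import *
a=cam('top');b=cam('scene')
I=np.hstack([cv2.resize(c['pixels'][y-60:y+60,x-60:x+60],(400,400),interpolation=cv2.INTER_CUBIC) for c,x,y in((a,287,174),(b,287,215))])
cv2.imwrite('pics/pre.png',I[...,::-1])
E
```

```text
t: 2.5
eef_pos: [0.6288, -0.1262, 0.08]
tool_rot: [-0.002, 0.33, 0.944, -0.001]
contact_force: [0.4, -0.2, 1.0]
gripper_width: 0.699
grasp_force: 0.0
t 2.5 rows cm [-0.3   0.01  6.  ] spin -0.002 pos [ 0.6288 -0.1262  0.08  ] yaw 51.51 tilt [-0.004  0.    -1.   ] F [ 0.4  -0.18  1.03] q7 1.3
```

View pics/pre.png

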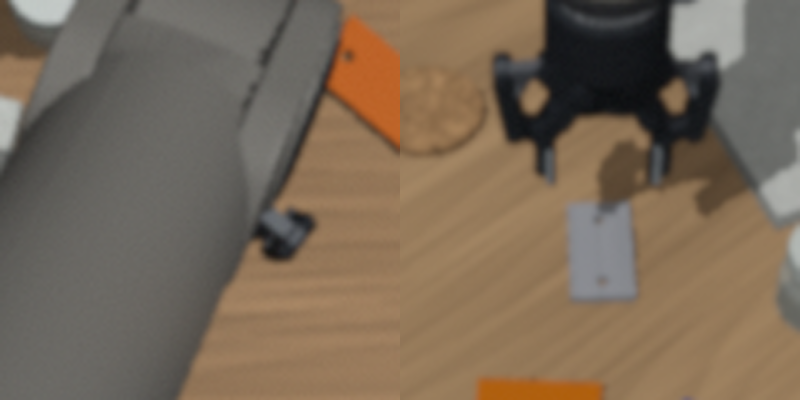

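The scene view shows the open fingers at crop (550,170) and (660,170), aligned across the plate's width at (602,250). The arm hides the plate from the top camera. I descend.

```bash

python3 -m jog '[[-0.2,0,3,0],[-0.2,0,5,0],[-0.2,0,6,0],[-0.2,0,7,0],[-0.2,0,7.6,0],[-0.2,0,7.6,0],[-0.2,0,7.6,0]]'
python3 go.py .631 -.128 0 51.6
python3 -m jog '[[0,0,0.2,0],[0,0,0.4,0],[0,0,0.4,0],[0,0,0.4,0]]'
python3 go.py .631 -.128 0 51.6
python3 - <<'E'
from h import *
b=cam('scene')
I=cv2.resize(b['pixels'][165:265,225:345],(720,600),interpolation=cv2.INTER_CUBIC)
cv2.imwrite('pics/down.png',I[...,::-1])
E
```

```text
t: 3.18
eef_pos: [0.6324, -0.1279, 0.0063]
tool_rot: [0.001, 0.33, 0.944, 0.0]
contact_force: [0.4, 0.1, 0.1]
gripper_width: 0.698
grasp_force: 0.0
t 3.18 rows cm [ 0.1  -0.1   0.63] spin -0.002 pos [ 0.6324 -0.1279  0.0063] yaw 51.51 tilt [ 0.001 -0.    -1.   ] F [0.4  0.1  0.09] q7 1.34
t: 3.52
eef_pos: [0.6318, -0.1277, 0.0015]
tool_rot: [0.0, 0.33, 0.944, 0.0]
contact_force: [0.6, 0.5, -0.6]
gripper_width: 0.701
grasp_force: 0.0
t 3.52 rows cm [ 0.05 -0.07  0.15] spin -0.002 pos [ 0.6318 -0.1277  0.0015] yaw 51.51 tilt [ 0.  0. -1.] F [ 0.57  0.48 -0.56] q7 1.34
```

View pics/down.png

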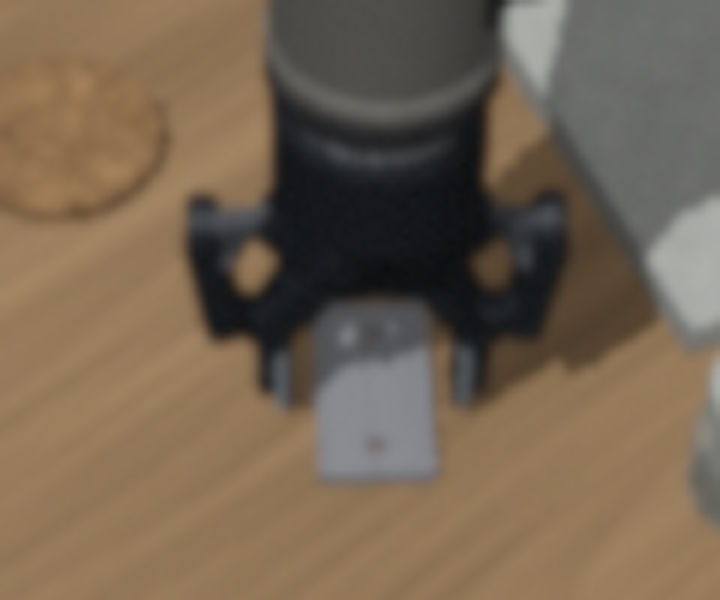

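The fingers straddle the plate near its middle, with tips at about y=400 and the plate spanning y=300 to 480. I lower a little more and close.

```bash

python3 -m jog '[[0,0,0.1,0],[0,0,0.2,0],[0,0,0.25,0],[0,0,0.25,0],[0,0,0.25,0],[0,0,0.25,0]]' -0.17 60
python3 -m jog '[[0,0,0,0],[0,0,0,0],[0,0,0,0],[0,0,0,0],[0,0,0,0],[0,0,0,0],[0,0,0,0],[0,0,0,0]]' 0.3 60
```

```text
t: 4.07
eef_pos: [0.6317, -0.1278, -0.0012]
tool_rot: [0.0, 0.33, 0.944, -0.0]
contact_force: [0.7, 0.0, -0.4]
gripper_width: 0.587
grasp_force: 0.0
t: 4.73
eef_pos: [0.632, -0.1278, -0.0007]
tool_rot: [0.0, 0.33, 0.944, 0.0]
contact_force: [-1.3, 1.5, 5.2]
gripper_width: 0.49
grasp_force: 60.8
```

```bash

python3 -m jog '[[0,0,-1,0],[0,0,-3,0],[0,0,-6,0],[0,0,-9,0],[0,0,-12,0],[0,0,-12,0],[0,0,-12,0],[0,0,-12,0]]'
python3 go.py .581 .1147 .12 73.7
python3 - <<'E'
from h import *
b=cam('scene')
I=cv2.resize(b['pixels'][100:250,190:370],(720,600),interpolation=cv2.INTER_CUBIC)
cv2.imwrite('pics/lift.png',I[...,::-1])
E
```

```text
t: 5.4
eef_pos: [0.6312, -0.1274, 0.1185]
tool_rot: [-0.0, 0.33, 0.944, 0.0]
contact_force: [0.7, -0.2, -1.4]
gripper_width: 0.487
grasp_force: 61.1
t 5.4 rows cm [18.99 15.83 -0.14] spin -0.387 pos [ 0.6312 -0.1274  0.1185] yaw 51.52 tilt [-0.001  0.    -1.   ] F [ 0.74 -0.2  -1.45] q7 1.28
```

View pics/lift.png

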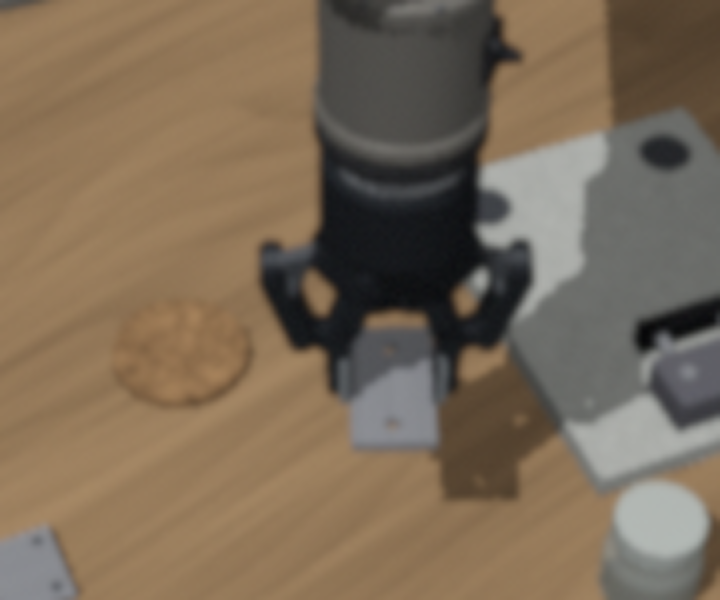

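The plate is held level between the fingers, centred at about (395,385), clear of the worktop. I carry it over the door.

```bash

python3 -m jog '[[3.5,3,0,-0.1],[7,6,0,-0.2],[10,8.5,0,-0.3],[13,11,0,-0.39],[16,13.5,0,-0.39],[19,15.8,0,-0.39],[19,15.8,0,-0.39],[19,15.8,0,-0.39],[19,15.8,0,-0.39],[19,15.8,0,-0.39]]'
python3 go.py .5787 .1153 .05 73.7
```

```text
t: 6.28
eef_pos: [0.5812, 0.1121, 0.1181]
tool_rot: [-0.0, 0.142, 0.99, -0.001]
contact_force: [-0.2, -0.3, -1.4]
gripper_width: 0.485
grasp_force: 61.2
t 6.28 rows cm [0.32 0.25 6.81] spin 0.0 pos [0.5812 0.1121 0.1181] yaw 73.72 tilt [-0.001 -0.001 -1.   ] F [-0.22 -0.3  -1.35] q7 1.2
```

```bash

python3 -m jog '[[0.3,0.2,3,0],[0.3,0.2,5,0],[0.3,0.2,7,0],[0.3,0.2,8.5,0],[0.3,0.2,8.8,0],[0.3,0.2,8.8,0],[0.3,0.2,8.8,0],[0.3,0.2,8.8,0]]'
python3 go.py .5787 .1153 .018 73.7
python3 - <<'E'
from h import *
for n,(y,x) in(('scene',(110,310)),('top',(115,110))):
    b=cam(n); save(b,n+'_d.png')
    cv2.imwrite('pics/'+n+'_dc.png',cv2.resize(b['pixels'][y:y+100,x:x+120],(720,600),interpolation=cv2.INTER_CUBIC)[...,::-1])
E
```

```text
t: 6.95
eef_pos: [0.58, 0.1164, 0.0319]
tool_rot: [0.001, 0.141, 0.99, 0.0]
contact_force: [-0.3, -0.7, -1.3]
gripper_width: 0.489
grasp_force: 61.1
t 6.95 rows cm [ 0.1  -0.14  1.39] spin 0.002 pos [0.58   0.1164 0.0319] yaw 73.79 tilt [ 0.002  0.    -1.   ] F [-0.31 -0.69 -1.34] q7 1.24
```

View pics/scene_dc.png

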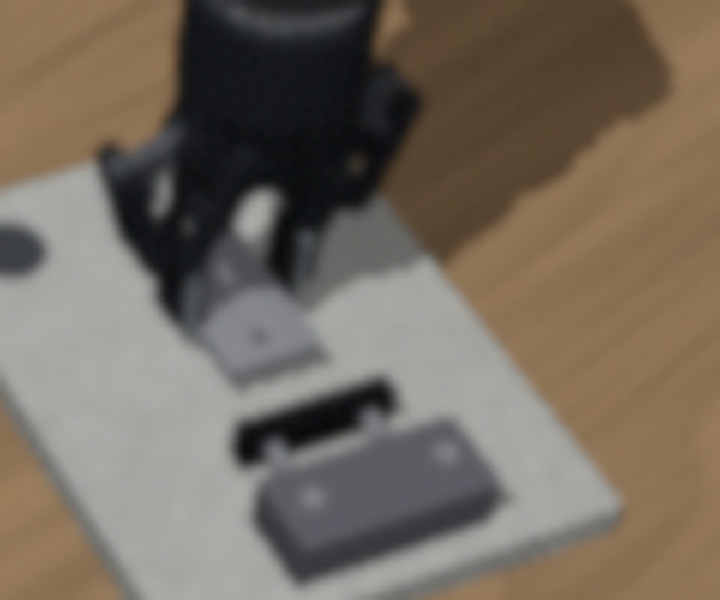

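The scene view shows the plate in front of the bar, with a gap. Its front lower edge runs from (240,388) to (328,357) in the crop. The bar's top front edge runs from about (235,425) to (385,378). I check the centring by rays.

```bash
python3 - <<'E'
from h import *
b=cam('scene'); o=np.array([.595,.1105]); a=np.radians(-16.3); R=np.array([[np.cos(a),np.sin(a)],[-np.sin(a),np.cos(a)]])
f=lambda u,v,z:(R@(pt(b,310+u/6,110+v/6,z)[:2]-o)*1000).round(1)
for n,p in dict(plL=(240,388,.0325),plR=(328,357,.0325),barFL=(235,425,.039),barFR=(385,378,.039),houL=(300,580,.018),houFL=(258,500,.046),houFR=(450,420,.046),houR=(500,485,.046)).items(): print(n,f(*p))
I=b['pixels']; V=I.max(2); m=(V<50); m[:,:345]=0; m[:170]=0
P=cloud(b); k=m&(P[...,2]>.01)&(P[...,2]<.06); Q=(P[k][:,:2]-o)@R.T*1000; print('bar',k.sum(),np.percentile(Q,[2,50,98],axis=0).round(1))
E
```

```text
plL [ 27.1 -17.1]
plR [25.8 24.6]
barFL [ 48.9 -32.2]
barFR [49.9 36.3]
houL [115.1 -36.2]
houFL [ 92.  -46.4]
houFR [84.8 44.3]
houR [121.8  44.6]
bar 115 [[ 51.3 -32.6]
 [ 56.8  -1.5]
 [ 59.4  30.7]]
```

View pics/top_dc.png

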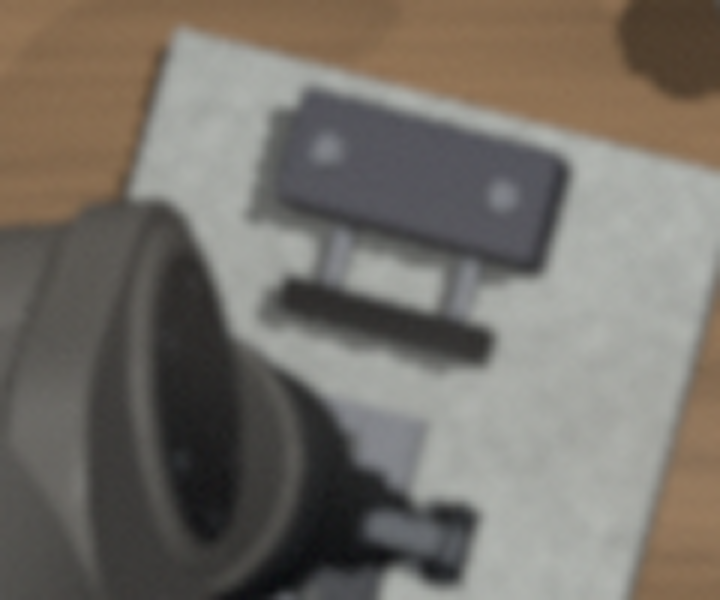

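The top view agrees: the plate's right corner is at (425,420) and the bar's right end at (492,345), so the plate sits about 2 mm towards +y with a gap of about 22 mm. I shift by -0.2 cm along y and lower it.

```bash

python3 -m jog '[[0,-0.2,0.5,0],[0,-0.2,1,0],[0,-0.2,1.2,0],[0,-0.2,1.3,0],[0,-0.2,1.3,0],[0,-0.2,1.3,0],[0,-0.2,1.3,0]]'
python3 go.py .5787 .1153 .018 73.7
python3 -m jog '[[0,0,0.05,0],[0,0,0.1,0],[0,0,0.1,0],[0,0,0.1,0]]'
python3 -m jog '[[0,0,0.05,0],[0,0,0.05,0],[0,0,0.05,0]]'
```

```text
t: 7.68
eef_pos: [0.5785, 0.1151, 0.0177]
tool_rot: [0.0, 0.14, 0.99, 0.0]
contact_force: [0.0, 0.3, -1.4]
gripper_width: 0.489
grasp_force: 61.2
t 7.68 rows cm [-0.01  0.03 -0.03] spin 0.003 pos [0.5785 0.1151 0.0177] yaw 73.86 tilt [ 0.  0. -1.] F [ 0.04  0.34 -1.45] q7 1.25
t: 8.02
eef_pos: [0.5786, 0.1151, 0.0173]
tool_rot: [0.0, 0.14, 0.99, 0.0]
contact_force: [-1.9, 0.5, 4.9]
gripper_width: 0.486
grasp_force: 61.9
t: 8.27
eef_pos: [0.5786, 0.1151, 0.0173]
tool_rot: [0.0, 0.14, 0.99, 0.0]
contact_force: [-3.3, -0.0, 9.6]
gripper_width: 0.486
grasp_force: 62.4
```

The plate is down on the door, with contact at TCP z 17.3 mm as expected. I ease off the downward push and advance to the bar.

```bash

python3 -m jog '[[0,0,-0.08,0],[-0.5,0,-0.08,0],[-1,0,-0.08,0],[-1.5,0,-0.08,0],[-1.7,0,-0.08,0],[-1.7,0,-0.08,0],[-1.7,0,-0.08,0]]'
python3 -m jog '[[-0.15,0,0,0],[-0.3,0,0,0],[-0.3,0,0,0],[-0.3,0,0,0]]'
python3 -m jog '[[-0.15,0,0,0],[-0.3,0,0,0],[-0.3,0,0,0],[-0.3,0,0,0]]'
python3 -m jog '[[-0.1,0,0,0],[-0.2,0,0,0],[-0.2,0,0,0],[-0.2,0,0,0]]'
```

```text
t: 8.85
eef_pos: [0.595, 0.1106, 0.0173]
tool_rot: [-0.0, 0.14, 0.99, 0.0]
contact_force: [-2.1, 0.2, 4.4]
gripper_width: 0.488
grasp_force: 61.8
t: 9.18
eef_pos: [0.5968, 0.1102, 0.0173]
tool_rot: [-0.001, 0.14, 0.99, 0.0]
contact_force: [-4.9, 1.0, 8.7]
gripper_width: 0.49
grasp_force: 62.2
t: 9.52
eef_pos: [0.5998, 0.1093, 0.0173]
tool_rot: [-0.001, 0.14, 0.99, 0.0]
contact_force: [-4.7, 1.2, 6.5]
gripper_width: 0.491
grasp_force: 62.2
t: 9.85
eef_pos: [0.6016, 0.1088, 0.0173]
tool_rot: [-0.001, 0.14, 0.99, 0.0]
contact_force: [-5.0, 1.4, 7.8]
gripper_width: 0.486
grasp_force: 62.2
```

```bash

python3 -m jog '[[0,0,-0.08,0],[0,0,-0.08,0],[0,0,-0.08,0]]'
python3 -m jog '[[-0.15,0,0,0],[-0.3,0,0,0],[-0.3,0,0,0],[-0.3,0,0,0]]'
python3 -m jog '[[-0.15,0,0,0],[-0.3,0,0,0],[-0.3,0,0,0],[-0.3,0,0,0]]'
cat > bar.py <<'E'
from h import *
o=np.array([.595,.1105]); a=np.radians(-16.3); R=np.array([[np.cos(a),np.sin(a)],[-np.sin(a),np.cos(a)]])
def prof(c,y):  # brightness along door x at height .039 -> dark bar edges
    xs=np.arange(20,100,.5)/1000; T=np.linalg.inv(c['pose']); w=np.c_[(np.c_[xs,0*xs+y])@R+o,0*xs+.039,0*xs+1]@T.T
    u=(w[:,0]/w[:,2]*c['f']+c['cx']).astype(np.float32); v=(w[:,1]/w[:,2]*c['f']+c['cy']).astype(np.float32)
    return xs*1000,cv2.remap(c['pixels'],u[None],v[None],cv2.INTER_LINEAR)[0].max(1).astype(int)
import sys
c=cam('top'); save(c,sys.argv[1]); g=bot.get_obs(); f=g['contact_force']; p=R@(g['eef_pos'][:2]-o)*1000
print('t',round(g['t'],2),'TCP door',p.round(1),'push',round(-(R@f[:2])[0],1),'Fz',round(f[2],1))
for y in(-.03,-.026,.0,.02):
    x,b=prof(c,y); print(y,b[::4])
E
python3 bar.py b1.png
```

```text
t: 10.1
eef_pos: [0.6021, 0.1085, 0.0175]
tool_rot: [-0.0, 0.14, 0.99, 0.0]
contact_force: [-1.3, 1.9, -0.7]
gripper_width: 0.482
grasp_force: 61.2
t: 10.43
eef_pos: [0.6048, 0.1077, 0.0175]
tool_rot: [-0.001, 0.14, 0.99, 0.0]
contact_force: [-3.6, 3.5, -0.7]
gripper_width: 0.486
grasp_force: 61.2
t: 10.77
eef_pos: [0.6072, 0.107, 0.0175]
tool_rot: [-0.001, 0.14, 0.99, 0.0]
contact_force: [-4.9, 3.8, -0.6]
gripper_width: 0.489
grasp_force: 61.2
t 10.82 TCP door [12.7 -0. ] push 6.9 Fz 0.5
-0.03 [110  99 102 124 146 160 162 162 158 158 160 161 159 153 134 100  68  51
  47  48  57  90 133 158 165 157 132 110  97  81  67  72  86  92  94  93
  94  95  98 107]
-0.026 [104  86  71  77 103 122 128 129 131 132 132 132 129 115  94  74  57  50
  47  46  52  78 111 131 137 132 120 109  97  82  70  73  85  92  94  95
  95  95 105 121]
0.0 [ 49  49  50  49  49  50  51  49  49  50  50  53  57  63  65  60  52  47
  44  44  53  89 134 161 167 156 130 108  97  82  68  74  85  92  93  93
  94  93  92  93]
0.02 [ 67  67  67  68  68  69  70  69  69  70  70  71  72  75  78  82  83  80
  69  56  50  73 108 128 133 134 133 122 103  80  67  71  84  90  92  93
  92  92  93  93]
```

Push and gap agree: the bar is about 6.5 mm in. I need about 3.5 mm more.

```bash

python3 -m jog '[[-0.1,0,0,0],[-0.2,0,0.02,0],[-0.3,0,0.02,0],[-0.4,0,0.02,0],[-0.4,0,0.02,0],[-0.4,0,0.02,0],[-0.4,0,0.02,0],[-0.4,0,0.02,0]]'
python3 bar.py b2.png
python3 - <<'E'
from h import *
a=cv2.imread('pics/b2.png')[115:215,110:230]; b=cam('scene')['pixels'][120:220,310:430,::-1]
cv2.imwrite('pics/end.png',np.hstack([cv2.resize(i,(400,333),interpolation=cv2.INTER_CUBIC) for i in(a,b)]))
E
```

```text
t: 11.48
eef_pos: [0.6102, 0.1061, 0.0174]
tool_rot: [-0.002, 0.14, 0.99, 0.0]
contact_force: [-7.2, 4.0, 2.6]
gripper_width: 0.483
grasp_force: 61.7
t 11.53 TCP door [15.9  0. ] push 7.8 Fz 3.1
-0.03 [116 115 109 105 114 136 152 159 158 158 159 161 160 158 153 138 108  74
  53  47  45  45  64 105 143 153 132 109  99  81  66  72  86  92  94  94
  94  94  98 106]
-0.026 [115 113 103  84  74  88 109 125 131 132 132 131 132 129 121 103  81  59
  50  46  46  45  58  90 120 127 120 109  97  81  69  73  84  91  94  93
  92  94 104 122]
0.0 [ 48  51  50  49  51  52  50  51  50  49  48  48  49  53  59  64  63  54
  46  43  42  44  65 110 147 152 130 109  96  81  66  73  85  91  93  94
  93  93  92  92]
0.02 [ 67  67  67  68  69  68  69  69  70  69  70  70  69  70  70  73  77  82
  86  82  69  57  59  89 116 130 133 123 102  80  67  72  85  91  93  93
  93  92  94  93]
```

View pics/end.png

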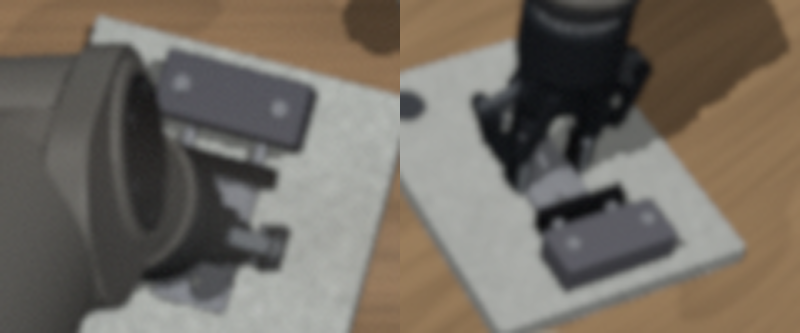

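Both views show the plate flat and square against the middle of the bar, which is at crop (235,170) with a gap to the housing of about 12.5 mm, so about half way in. I hold briefly to check it is steady.

```bash

python3 -m jog '[[0,0,0,0],[0,0,0,0],[0,0,0,0],[0,0,0,0],[0,0,0,0],[0,0,0,0],[0,0,0,0],[0,0,0,0],[0,0,0,0],[0,0,0,0],[0,0,0,0],[0,0,0,0]]'
python3 bar.py b3.png | head -2; python3 -c "from station import bot; print(bot.hand_in())"
```

```text
t: 12.58
eef_pos: [0.6102, 0.106, 0.0174]
tool_rot: [-0.002, 0.14, 0.99, 0.0]
contact_force: [-8.5, 3.9, 2.7]
gripper_width: 0.486
grasp_force: 61.7
t 12.63 TCP door [15.9  0. ] push 8.5 Fz 4.4
-0.03 [116 115 111 105 114 136 152 158 158 158 159 161 160 158 153 138 108  74
the job is handed in; nothing more can be done
None
```

I handed the job in with the strike plate gripped flat on the door, its short end centred and square against the bar: the bar is about 9.5 mm in, under a steady push of about 8.5 N. The hand-in returned no verdict.

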